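# Find the flush release of the peg tin and press it open

### The job

The round steel peg tin is shut, and the release of its flip-top is a large button set flush in its flat top, somewhere on the side towards the robot. Feel across the top with the fingertips for the spot that gives, press it in until the flap springs up, then take the hand away and leave the flap standing open. Only touch: do not grip, lift or shove the tin, and leave the pegs, the brush and the scoop where they lie.

Things in the scene. Friction and masses are not known exactly. Their poses are not given: they have to be found in the camera images.
- tin: Round stainless steel tin, 180 mm across, 110 mm high with its press-on lid, about 1.2 kg with the pegs in it, loose on the surface. Origin: centre of its underside; z up; its -x axis points at the robot's side, within 0.2 rad. The lid may sit turned either way on the tin and does not turn under a light touch.
- tin_top (a point): Centre of the tin's flat top (axes of the tin). The button's place is not given: its centre is 56 mm from here, anywhere within 1.35 rad (77 degrees) either side of the tin's -x direction. All the rest of the top is rigid and level: fixed plate and shut flap; only on the side away from the button, 58 mm from here, a 94 mm long hinge stands 2 mm proud.
- release (a joint): How far the round release button is pushed in, m: 0 at rest, 0.006 at its stop, springs back. Starts to move at 2 N, at its stop at 5 N; the flap lets go at 0.0045. A steel disc 54 mm across in a 57 mm hole with a thin dark seal; its face is 1.5 mm below the flat top, so a fingertip overlapping the hole's edge rests on the rigid plate and cannot press it.
- flap (a joint): Angle of the flip-top flap, rad: 0 shut and latched, 1.25 fully open. Let go, it springs up by itself in about half a second with under 2 N and stays open. It is a strip of the lid as wide as the tin; its straight front edge passes 36 mm from the button's centre, the hinge is 78 mm behind that edge. The edge rises and swings away from the button, to 75 mm above the top.
- peg1: A wooden spring clothes peg lying on its side, 72 mm long, about 15 mm wide, 10 mm high. Origin: centre of its underside. A bystander, to be left where it lies.
- peg2: A wooden spring clothes peg lying on its side, 72 mm long, about 15 mm wide, 10 mm high. Origin: centre of its underside. A bystander, to be left where it lies.
- peg3: A wooden spring clothes peg lying on its side, 72 mm long, about 15 mm wide, 10 mm high. Origin: centre of its underside. A bystander, to be left where it lies.
- peg4: A wooden spring clothes peg lying on its side, 72 mm long, about 15 mm wide, 10 mm high. Origin: centre of its underside. A bystander, to be left where it lies.
- peg5: A wooden spring clothes peg lying on its side, 72 mm long, about 15 mm wide, 10 mm high. Origin: centre of its underside. A bystander, to be left where it lies.
- peg6: A wooden spring clothes peg lying on its side, 72 mm long, about 15 mm wide, 10 mm high. Origin: centre of its underside. A bystander, to be left where it lies.
- brush: Blue plastic lint brush lying pad down, 245 mm long along its x (pad 130 by 56 mm at +x, handle at -x), 20 mm high. Origin on its underside, 55 mm from the pad's centre. A bystander.
- scoop: Small white plastic scoop standing upright: cup 62 mm across and 44 mm high, handle 80 mm long towards its -x. Origin: centre of the cup's underside. A bystander.

How it is judged:
By the outcome, as a careful person would: the job done as asked, in the order asked, and still so for the second after the job is handed in, with the robot touching nothing.
It also fails if it takes over 61 s, if anything falls off the work surface, if the arm or the gripper's body presses on something with over 40 N, if the wrist force passes 120 N, or if a joint passes its speed limit or range.

### The arm

A 6-joint arm with a two-finger parallel gripper is mounted at the origin on the work surface. World frame = base frame: x ahead of the robot, y to its left, z up, the work surface at z = 0. Lengths are in m, angles in degrees, forces in N, time in s.
With the tool pointing down it reaches from about 0.3 to 0.775 m from the base axis. Payload 14.6 kg.
Tool frame: the origin (TCP) lies midway between the tips of the shut fingers; the grasp point (between the pads) lies 19 mm behind it; z points along the fingers, y is the line along which they close (so a half turn about z gives the same grasp; the last joint's range is limited). The gripper opens to 94 mm and grips with 3 to 60 N. Pads are 16 mm wide; open, the fingers measure 119 mm over their backs; the gripper's body (75 mm by 177 mm) begins 78 mm behind the grasp point.
Start: joints at [60.642, 17.183, 87.147, -0, 75.671, -3.816], TCP at [0.237, 0.496, 0.183] pointing down, gripper open.
Joint ranges: [-173.82, 173.82], [-45.26, 126.66], [13.44, 144.39], [-59.66, 239.66], [0, 175.72], [-146.38, 146.38]. Speed limits (degrees/s): [127.2, 127.2, 147.25, 180, 180, 180].

### API

Orientations are given as [roll, pitch, yaw] about the fixed x, y, z axes, in that order (R = Rz(yaw) Ry(pitch) Rx(roll)).
In Python, from plant import env, cams gives the robot as it stands. The module is installed in compiled form; this text tells all that it offers.
- The arm moves only by the tool step_arm, never from a script. Its arguments are lists of equal length, an entry for each row: "linear": the shift along the tool's x, y, z in m, a list of three; "angular": the turn, a rotation vector about the tool's x, y, z in rad, a list of three; "grip": the finger opening in m, from 0 to 0.094. A call has 1 to 20 rows; each row is the pose to reach, as a shift and turn from the pose commanded when the call began, along the tool's axes at that moment; what a row does not reach only later rows make up. A row lasts 1/12 s, in which the tool goes at most 41.7 mm and 7.16 degrees, less where a joint would pass 70% of its speed; a pose out of reach is approached as far as the arm can. A call with a gripper value outside its range is refused whole. The fingers move at their own pace and stop on an object; "grip_force" is the grip in N (left out, the last holds). Time passes only in rows, so rows that repeat a pose let the fingers close. It gives the time, the measured TCP pose, the force, the opening and the grip force at its end, in the units of the state.
- env.read_state(): the state, without advancing time (a new reading comes with each control period).
- cams.get_image(name): name is "side" or "top" or "wrist"; returns a dict with "frame" (420x560x3 uint8, blue, green, red), "fx", "fy", "cx", "cy" (pixels), "k1" (the pictures are not rectified: a ray, as slopes to the right and down, at radius r is drawn at 1 + k1 r^2 times it, then the intrinsics apply), "position" and "rotation" of the camera in the world. Camera axes: x right, y down, z forward; pixel columns grow to the right and rows downward; lengths in m; the calibration is good to about 2 mm. A picture is of the moment at which its call begins. There is no depth.
- env.job_done(): hands the job in; it is judged then, once.
Trained networks look in the newest picture that a camera, given by its name, has taken for a name from the list of things; names that differ only in an ending like _2 or _b are one class to them, and where a whole thing is asked for, a point or a joint stands for the part that bears it (a point fixed in the world has none). Each returns a list of dicts, best first, with "confidence" (0 to 1); they miss things now and then, are a little off and sometimes report something else, mostly with a low value. They report only what shows in the picture. A call takes as long as a camera call.
- cams.silhouettes(camera, name): "mask" (420x560 bool, what is visible of it) and "at" ([column, row] in pixels, amid what is visible of it).
The state is a dict: "t": time; "joint_pos": joint angles; "joint_velocities": joint speeds; "effort": joint torques, N m; "eef_pos": TCP position; "orientation": TCP orientation; "force": force on the tool from outside, world axes, zero at the start; "torque": the same for the moment, N m; "gripper_width": finger opening in m; "grip_force": force on a finger pad.
Only numpy, scipy, OpenCV 4.12 (cv2) and the standard library are available. Lean on these libraries where they do the work, as an engineer would, in place of code of your own. Each camera call takes 0.05 s, during which the arm holds its last target. There are 200 camera calls.

## Working session

There is one attempt and no reset: what is moved stays moved. The work goes in short steps, Python scripts to look and compute and a tool call to move; the robot and the scene stay as the last step left them, time stands still between calls to the robot, and variables do not carry over. Pictures are saved under pics/ and viewed, at most 10 in all, crops included, and the job is handed in when it is done.

Besides the shell and the picture viewer there is one more tool, called after "Call:" as name(argument=value, ...) on one line, values as JSON. step_arm: Moves the arm, as the interface text tells. Its arguments: {"type":"object","properties":{"linear":{"type":"array","items":{"type":"array","items":{"type":"number"}}},"angular":{"type":"array","items":{"type":"array","items":{"type":"number"}}},"grip":{"type":"array","items":{"type":"number"}},"grip_force":{"type":"number"}},"required":["linear","angular","grip"]}

```bash
mkdir -p pics
cat > h.py <<'E'
import numpy as np, cv2
from plant import env, cams
def shot(n,f):
    im=cams.get_image(n); cv2.imwrite('pics/'+f,im['frame']); return im
def world(im,uv,z):
    x=(uv[0]-im['cx'])/im['fx']; y=(uv[1]-im['cy'])/im['fy']
    r=np.hypot(x,y); s=r
    for _ in range(20): s=r/(1+im['k1']*s*s)
    k=s/r if r>0 else 1
    d=np.array(im['rotation'])@[x*k,y*k,1]; p=np.array(im['position'])
    return p+d*(z-p[2])/d[2]
def proj(im,P):
    c=np.array(im['rotation']).T@(np.array(P)-im['position']); a=c[:2]/c[2]
    a=a*(1+im['k1']*(a@a)); return np.array([a[0]*im['fx']+im['cx'],a[1]*im['fy']+im['cy']])
E
python3 - <<'E'
from h import *
a=shot('top','top0.png'); 
m=cams.silhouettes('top','tin')
for d in m:
    k=d['mask']; ys,xs=np.nonzero(k); print(d['confidence'],d['at'],xs.min(),xs.max(),ys.min(),ys.max(),world(a,d['at'],.11))
    c=max(cv2.findContours(k.astype('uint8'),0,1)[0],key=len)[:,0]
    w=np.array([world(a,p,.11) for p in c]); print(cv2.minEnclosingCircle(w[:,:2].astype('f')))
b=shot('side','side0.png')
cv2.imwrite('pics/both.png',cv2.resize(np.hstack([a['frame'],b['frame']]),(800,300)))
for i in(a,b):print(i['position'],i['rotation'],i['fx'])
print(env.read_state())
E
```

```text
Traceback (most recent call last):
  File "h.py", line 11, in world
    return p+d*(z-p[2])/d[2]
                        ~^^^
IndexError: invalid index to scalar variable.
```

View pics/top0.png

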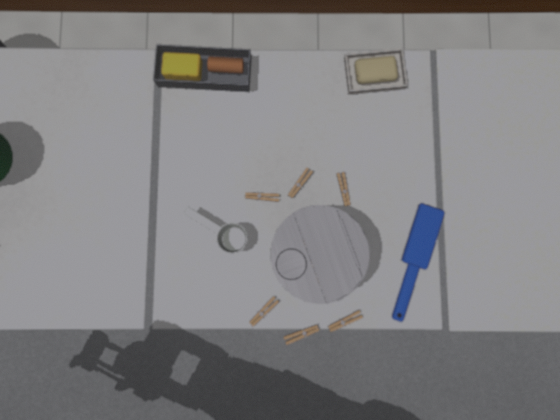

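The top picture shows the tin at about (320,254), the button ring at (291,264), the flap edge as a line from (297,217) to (325,300), and the hinge on the right. The rotation is apparently a 3-vector, which I'll check.

```bash
sed -i "s/^from plant.*/&\nfrom scipy.spatial.transform import Rotation as R\ndef rot(im): return R.from_euler('xyz',im['rotation'],degrees=True).as_matrix()/; s/np.array(im\['rotation'\])/rot(im)/" h.py
python3 - <<'E'
from h import *
a=shot('top','top1.png'); print(a['rotation'],a['position'],a['fx'],a['k1'])
for d in cams.silhouettes('top','tin')[:2]:
    k=d['mask']; print(d['confidence'],d['at'])
    c=max(cv2.findContours(k.astype('uint8'),0,1)[0],key=len)[:,0]
    w=np.array([world(a,p,.11) for p in c]); print(cv2.minEnclosingCircle(w[:,:2].astype('f')))
print('button',world(a,(291,264),.11),'edge',world(a,(297,217),.11),world(a,(325,300),.11))
b=shot('side','side1.png'); print(b['rotation'],b['position'])
g=cv2.resize(a['frame'][190:320,240:390],None,fx=4,fy=4,interpolation=cv2.INTER_CUBIC); cv2.imwrite('pics/crop1.png',g)
s=env.read_state(); print({k:s[k] for k in('t','eef_pos','orientation','force','gripper_width')})
E
```

```text
[-1.72391689e+02 -1.41016763e-01 -8.98715189e+01] [0.48732087 0.03370775 0.92867658] 444.521659513528 0.022678598311410295
0.97 [317.3, 254.7]
((0.5013473033905029, -0.038748931139707565), 0.09145566076040268)
button [0.48203595 0.01288873 0.11      ] edge [0.56810597 0.0017118  0.11      ] [ 0.4179949  -0.04834164  0.11      ]
[-134.26881429    0.58455402 -162.3851534 ] [0.3702637  0.6460651  0.73442484]
{'t': 0.25, 'eef_pos': array([0.23707848, 0.49614323, 0.18319456]), 'orientation': array([-1.79969979e+02, -2.64163737e-03,  1.54456505e+02]), 'force': array([-0.20927966,  0.61757336, -0.72410582]), 'gripper_width': 0.09387429337293533}
```

View pics/crop1.png

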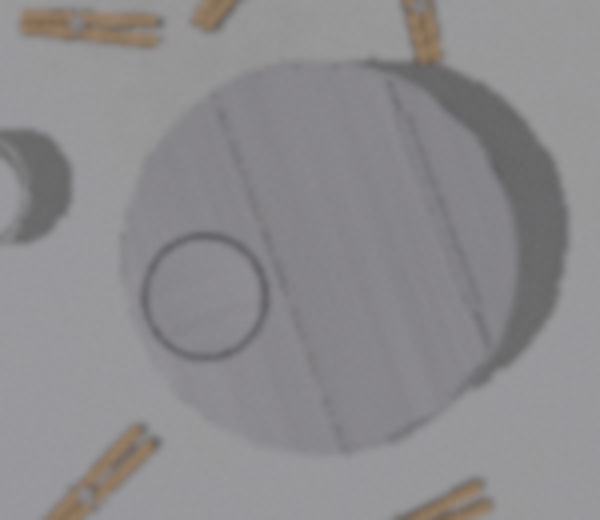

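View pics/side1.png

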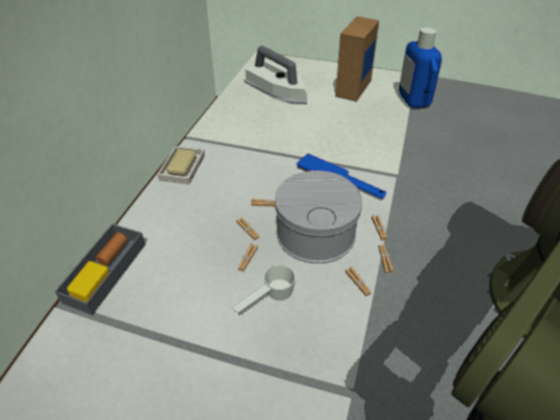

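The button shows clearly, at about (206,296) in the crop, which is world (0.482, 0.013). That is 55 mm from the tin centre, and the flap edge lies about 36 mm from it, so it fits the description. I'll go above it with the fingers shut.

Call:
step_arm(linear=[[-0.033,-0.0254,0],[-0.066,-0.0508,0],[-0.099,-0.0762,0],[-0.132,-0.1015,0],[-0.165,-0.127,0],[-0.198,-0.152,0],[-0.231,-0.1777,0],[-0.264,-0.203,0],[-0.297,-0.2284,0],[-0.33,-0.2538,0],[-0.363,-0.279,0],[-0.396,-0.3045,0],[-0.418,-0.3214,0.015],[-0.4294,-0.3302,0.035],[-0.4294,-0.3302,0.045],[-0.4294,-0.3302,0.045],[-0.4294,-0.3302,0.045]], angular=[[0,0,0],[0,0,0],[0,0,0],[0,0,0],[0,0,0],[0,0,0],[0,0,0],[0,0,0],[0,0,0],[0,0,0],[0,0,0],[0,0,0],[0,0,0],[0,0,0],[0,0,0],[0,0,0],[0,0,0]], grip=[0,0,0,0,0,0,0,0,0,0,0,0,0,0,0,0,0])

```text
t: 1.67
eef_pos: [0.4818, 0.0139, 0.1386]
orientation: [-180.0, -0.0, 154.5]
force: [-1.0, 0.9, -0.7]
gripper_width: 0.0006
grip_force: 0.0
```

Run:
```python
from h import *
a=shot('wrist','w1.png'); s=env.read_state()
print({k:s[k] for k in('t','eef_pos','orientation','force','gripper_width')}, a['position'])
f=a['frame'].copy(); p=s['eef_pos'].copy()
print('tcp',proj(a,p),'under',proj(a,[p[0],p[1],.11]))
q=proj(a,[.482,.013,.11]); cv2.drawMarker(f,tuple(int(v) for v in q),(0,0,255),0,15)
cv2.imwrite('pics/w1m.png',f)
```

```text
{'t': 1.7167, 'eef_pos': array([0.48217896, 0.01406978, 0.13921778]), 'orientation': array([1.79981904e+02, 2.76188284e-02, 1.54517239e+02]), 'force': array([ 0.46481073, -0.02811726,  0.02768188]), 'gripper_width': 0.00038642624228560883} [0.40916971 0.0474462  0.3400206 ]
tcp [285.37783699 240.38634394] under [285.14721315 226.24332834]
```

View pics/w1m.png

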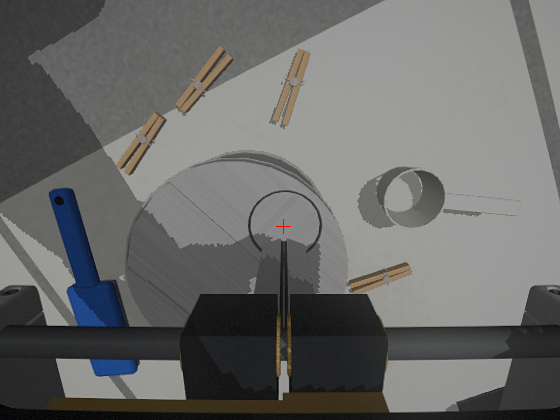

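The ring spans columns 249–321 and is centred at about (285,226), right under the fingertips. Now I'll touch down and feel.

Call:
step_arm(linear=[[0,0,0.01],[0,0,0.02],[0,0,0.025],[0,0,0.027],[0,0,0.028],[0,0,0.029],[0,0,0.03],[0,0,0.031],[0,0,0.031]], angular=[[0,0,0],[0,0,0],[0,0,0],[0,0,0],[0,0,0],[0,0,0],[0,0,0],[0,0,0],[0,0,0]], grip=[0,0,0,0,0,0,0,0,0])

```text
t: 2.47
eef_pos: [0.4822, 0.0131, 0.1074]
orientation: [180.0, 0.0, 154.5]
force: [0.6, -0.4, -0.3]
gripper_width: 0.0006
grip_force: 0.0
```

Call:
step_arm(linear=[[0,0,0.001],[0,0,0.002],[0,0,0.002],[0,0,0.002]], angular=[[0,0,0],[0,0,0],[0,0,0],[0,0,0]], grip=[0,0,0,0])

```text
t: 2.8
eef_pos: [0.4822, 0.0132, 0.1054]
orientation: [-180.0, -0.0, 154.5]
force: [-0.2, -0.6, 0.2]
gripper_width: 0.0008
grip_force: 0.0
```

Call:
step_arm(linear=[[0,0,0.001],[0,0,0.002],[0,0,0.002],[0,0,0.002]], angular=[[0,0,0],[0,0,0],[0,0,0],[0,0,0]], grip=[0,0,0,0])

```text
t: 3.13
eef_pos: [0.4822, 0.0132, 0.1034]
orientation: [-180.0, -0.0, 154.5]
force: [0.8, -0.5, -0.0]
gripper_width: 0.0005
grip_force: 0.0
```

Run:
```python
from h import *
b=shot('side','s2.png'); F=[env.read_state()['force'][2]]
for i in range(3): a=shot('wrist','w2.png'); F.append(env.read_state()['force'][2])
print(np.round(F,2))
f=cv2.resize(b['frame'][100:310,230:510],(533,400),interpolation=cv2.INTER_CUBIC)
cv2.imwrite('pics/s2c.png',f)
```

```text
[ 0.39  0.07  0.88 -0.63]
```

View pics/s2c.png

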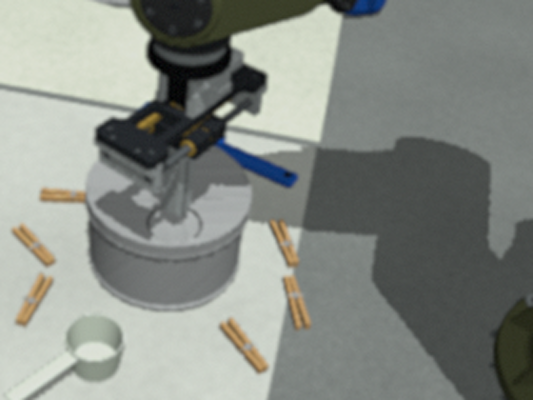

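The fingers stand inside the ring without visible contact yet, so I'll keep going down slowly.

Call:
step_arm(linear=[[0,0,0.001],[0,0,0.0015],[0,0,0.0015],[0,0,0.0015]], angular=[[0,0,0],[0,0,0],[0,0,0],[0,0,0]], grip=[0,0,0,0])

```text
t: 3.67
eef_pos: [0.4822, 0.0132, 0.1019]
orientation: [-180.0, -0.0, 154.5]
force: [0.0, -0.5, 0.6]
gripper_width: 0.0007
grip_force: 0.0
```

Call:
step_arm(linear=[[0,0,0.001],[0,0,0.0015],[0,0,0.0015],[0,0,0.0015]], angular=[[0,0,0],[0,0,0],[0,0,0],[0,0,0]], grip=[0,0,0,0])

```text
t: 4.0
eef_pos: [0.4822, 0.0132, 0.1004]
orientation: [-180.0, -0.0, 154.5]
force: [-1.0, -0.9, 0.4]
gripper_width: 0.0006
grip_force: 0.0
```

Run:
```python
from h import *
a=shot('side','s3.png'); b=shot('top','t3.png')
for z in(.09,.1,.11,.12): print(z,world(b,(291.4,264),z)[:2],world(a,(321,216.5),z)[:2])
w=shot('wrist','w3.png'); p=env.read_state()['eef_pos']; print(proj(a,p),env.read_state()['force'])
g=np.hstack([cv2.resize(a['frame'][140:260,260:380],(400,400),interpolation=cv2.INTER_CUBIC),cv2.resize(w['frame'][150:310,200:360],(400,400),interpolation=cv2.INTER_CUBIC)])
cv2.imwrite('pics/c3.png',g)
```

```text
0.09 [0.48190862 0.01163302] [ 0.48622097 -0.00606592]
0.1 [0.48197315 0.01189623] [0.48442158 0.00405366]
0.11 [0.48203768 0.01215944] [0.48262219 0.01417324]
0.12 [0.48210222 0.01242265] [0.4808228  0.02429283]
[321.02395374 219.61200034] [ 0.45109776 -0.62358001  0.08188479]
```

View pics/c3.png

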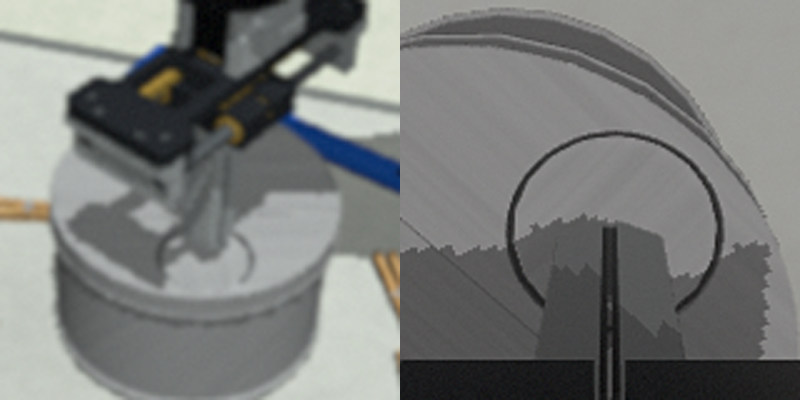

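The side view puts the top at about 108 mm, and the fingertips are over the middle of the ring. The force is still nil, so I'll go on in small steps.

Call:
step_arm(linear=[[0,0,0.001],[0,0,0.001],[0,0,0.001]], angular=[[0,0,0],[0,0,0],[0,0,0]], grip=[0,0,0])

```text
t: 4.4
eef_pos: [0.4821, 0.0132, 0.0994]
orientation: [-180.0, -0.0, 154.5]
force: [0.6, 0.1, -0.4]
gripper_width: 0.0006
grip_force: 0.0
```

Call:
step_arm(linear=[[0,0,0.001],[0,0,0.001],[0,0,0.001]], angular=[[0,0,0],[0,0,0],[0,0,0]], grip=[0,0,0])

```text
t: 4.65
eef_pos: [0.4822, 0.0132, 0.0984]
orientation: [-180.0, -0.0, 154.5]
force: [0.7, -0.3, -0.7]
gripper_width: 0.0006
grip_force: 0.0
```

Call:
step_arm(linear=[[0,0,0.001],[0,0,0.001],[0,0,0.001]], angular=[[0,0,0],[0,0,0],[0,0,0]], grip=[0,0,0])

```text
t: 4.9
eef_pos: [0.4822, 0.0132, 0.0974]
orientation: [-180.0, -0.0, 154.5]
force: [0.8, -0.2, -1.2]
gripper_width: 0.0004
grip_force: 0.0
```

Call:
step_arm(linear=[[0,0,0.001],[0,0,0.001],[0,0,0.001]], angular=[[0,0,0],[0,0,0],[0,0,0]], grip=[0,0,0])

```text
t: 5.15
eef_pos: [0.4822, 0.0132, 0.0964]
orientation: [-180.0, -0.0, 154.5]
force: [-0.1, -0.1, -1.1]
gripper_width: 0.0004
grip_force: 0.0
```

Run:
```python
from h import *
w=shot('wrist','w4.png'); a=shot('side','s4.png'); p=env.read_state()['eef_pos']; print(proj(a,p),proj(w,p),env.read_state()['force'],env.read_state()['torque'])
o=cv2.imread('pics/s2.png')
g=np.hstack([cv2.resize(i[150:250,270:370],(400,400),interpolation=cv2.INTER_CUBIC) for i in(o,a['frame'])])
cv2.imwrite('pics/c4.png',g)
```

```text
[320.90288232 221.05293061] [284.89269068 239.79081004] [-0.17136249 -0.22729445 -0.50118183] [ 0.04547121 -0.03123106 -0.01544474]
```

View pics/c4.png

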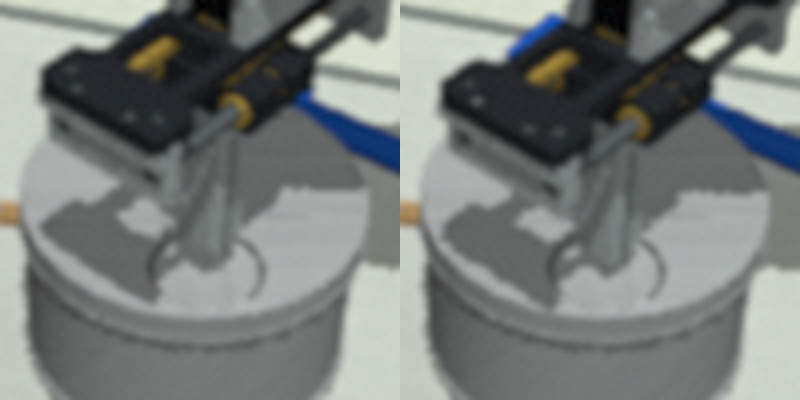

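The fingertips are nearly meeting their shadow but there is still no force. The tips seem to sit a bit higher than the reading, so I'll continue in 1 mm steps.

Call:
step_arm(linear=[[0,0,0.001],[0,0,0.001],[0,0,0.001]], angular=[[0,0,0],[0,0,0],[0,0,0]], grip=[0,0,0])

```text
t: 5.5
eef_pos: [0.4822, 0.0132, 0.0954]
orientation: [-180.0, -0.0, 154.5]
force: [-0.0, 0.2, -0.0]
gripper_width: 0.0002
grip_force: 0.0
```

Call:
step_arm(linear=[[0,0,0.001],[0,0,0.001],[0,0,0.001]], angular=[[0,0,0],[0,0,0],[0,0,0]], grip=[0,0,0])

```text
t: 5.75
eef_pos: [0.4822, 0.0132, 0.0944]
orientation: [-180.0, -0.0, 154.5]
force: [0.1, 0.6, -0.8]
gripper_width: 0.0004
grip_force: 0.0
```

Run:
```python
from h import *
w=shot('wrist','w5.png'); s=env.read_state(); p=s['eef_pos']
print(w['fx'],w['position'],p,proj(w,p))
g=w['frame']; cv2.imwrite('pics/w5c.png',cv2.resize(g[170:310,180:380],(800,560),interpolation=cv2.INTER_CUBIC))
t=cams.get_image('top'); sd=cams.get_image('side')
for z in(.09,.1,.11,.12):
    # top-view: ring left/right edges from crop1 (145..267, 233..359)/4
    e=[world(t,(240+u/4,190+v/4),z)[:2] for u,v in((145,296),(267,296),(206,233),(206,359))]
    print(z,np.linalg.norm(e[0]-e[1]),np.linalg.norm(e[2]-e[3]))
```

```text
315.663023389475 [0.40938844 0.04681747 0.29580033] [0.48218829 0.01317422 0.09442429] [284.88721898 239.7368835 ]
0.09 0.05696592197217877 0.05821265000743012
0.1 0.056286686101039395 0.05751854871546053
0.11 0.055607450229900025 0.05682444742349089
0.12 0.05492821435876065 0.056130346131521305
```

View pics/w5c.png

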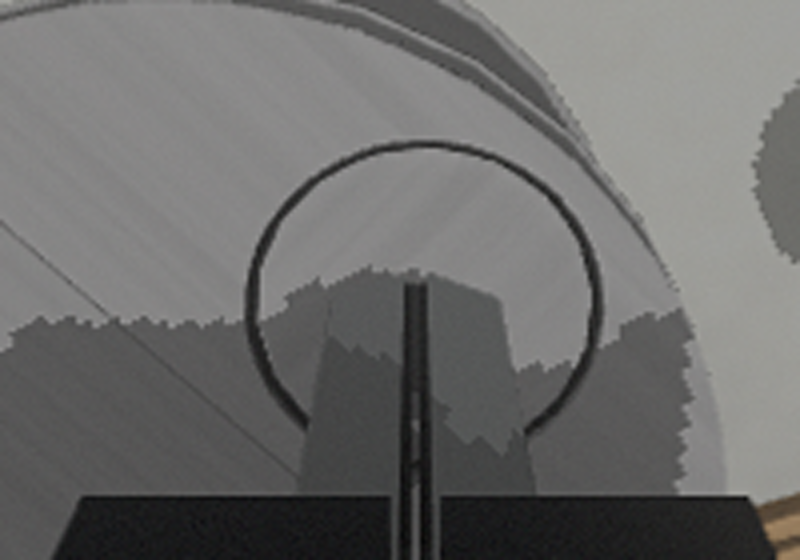

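Run:
```python
from h import *
w=cams.get_image('wrist')
P=lambda u,v:(180+u/4,170+v/4)
for z in(.07,.075,.08,.085,.09,.1,.11):
    e=[world(w,P(u,v),z) for u,v in((247,300),(600,300),(425,144))]
    print(z,np.linalg.norm(e[0]-e[1]),(e[0]+e[1])[:2]/2,e[2][:2])
```

```text
0.07 0.0680223698713783 [0.49535918 0.0078928 ] [0.46729217 0.02154597]
0.075 0.0665165451925011 [0.49345639 0.00875447] [0.46601069 0.0221054 ]
0.08 0.06501072051362386 [0.49155359 0.00961614] [0.46472922 0.02266483]
0.085 0.06350489583474664 [0.48965079 0.01047782] [0.46344775 0.02322426]
0.09 0.061999071155869494 [0.48774799 0.01133949] [0.46216627 0.02378369]
0.1 0.05898742179811504 [0.48394239 0.01306284] [0.45960332 0.02490256]
0.11 0.05597577244036067 [0.48013679 0.01478619] [0.45704038 0.02602142]
```

By eye the tips look higher than the reading, and only contact will settle it. I'll go on down in small steps.

Call:
step_arm(linear=[[0,0,0.001],[0,0,0.001],[0,0,0.001]], angular=[[0,0,0],[0,0,0],[0,0,0]], grip=[0,0,0])

```text
t: 6.2
eef_pos: [0.4822, 0.0132, 0.0934]
orientation: [-180.0, -0.0, 154.5]
force: [-0.2, 0.8, -0.0]
gripper_width: 0.0007
grip_force: 0.0
```

Call:
step_arm(linear=[[0,0,0.001],[0,0,0.001],[0,0,0.001]], angular=[[0,0,0],[0,0,0],[0,0,0]], grip=[0,0,0])

```text
t: 6.45
eef_pos: [0.4822, 0.0132, 0.0924]
orientation: [-180.0, -0.0, 154.5]
force: [0.5, 0.5, -0.1]
gripper_width: 0.0011
grip_force: 0.0
```

Call:
step_arm(linear=[[0,0,0.001],[0,0,0.001],[0,0,0.001]], angular=[[0,0,0],[0,0,0],[0,0,0]], grip=[0,0,0])

```text
t: 6.7
eef_pos: [0.4822, 0.0132, 0.0914]
orientation: [-180.0, -0.0, 154.5]
force: [-0.4, 0.2, 0.1]
gripper_width: 0.0006
grip_force: 0.0
```

Call:
step_arm(linear=[[0,0,0.001],[0,0,0.001],[0,0,0.001]], angular=[[0,0,0],[0,0,0],[0,0,0]], grip=[0,0,0])

```text
t: 6.95
eef_pos: [0.4822, 0.0132, 0.0904]
orientation: [-180.0, -0.0, 154.5]
force: [0.2, -1.1, 0.5]
gripper_width: 0.0005
grip_force: 0.0
```

Call:
step_arm(linear=[[0,0,0.001],[0,0,0.001],[0,0,0.001]], angular=[[0,0,0],[0,0,0],[0,0,0]], grip=[0,0,0])

```text
t: 7.2
eef_pos: [0.4822, 0.0132, 0.0894]
orientation: [-180.0, -0.0, 154.5]
force: [-0.5, 0.0, -0.4]
gripper_width: 0.0002
grip_force: 0.0
```

Run:
```python
from h import *
a=shot('side','s6.png'); w=shot('wrist','w6.png'); p=env.read_state()['eef_pos']; print(p,proj(a,p),env.read_state()['force'])
g=np.hstack([cv2.resize(a['frame'][160:240,280:360],(400,400),interpolation=cv2.INTER_CUBIC),cv2.resize(w['frame'][180:310,220:350],(400,400),interpolation=cv2.INTER_CUBIC)])
q=proj(a,p); cv2.drawMarker(g,(int((q[0]-280)*5),int((q[1]-160)*5)),(0,0,255),0,9)
cv2.imwrite('pics/c6.png',g)
```

```text
[0.48221583 0.01317412 0.08943597] [320.69048898 223.53100185] [0.63027314 0.42263655 0.30910602]
```

View pics/c6.png

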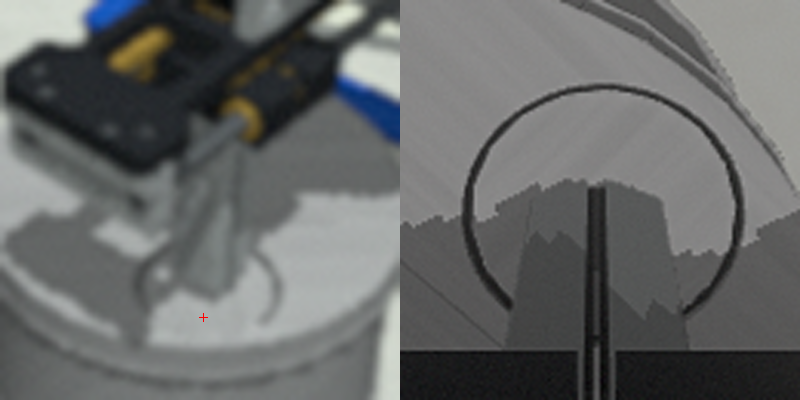

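The side view shows the fingertips ending about 15–19 mm above the reported TCP, so they are only just at the button face. The gripper body is therefore lower than assumed. I'll rise a little and turn the hand so its long side runs parallel to the flap edge, clear of the swing.

Call:
step_arm(linear=[[0,0,-0.006],[0,0,-0.006],[0,0,-0.006],[0,0,-0.006],[0,0,-0.006],[0,0,-0.006],[0,0,-0.006],[0,0,-0.006],[0,0,-0.004],[0,0,-0.002],[0,0,0],[0,0,0]], angular=[[0,0,0],[0,0,0.12],[0,0,0.24],[0,0,0.36],[0,0,0.48],[0,0,0.6],[0,0,0.7],[0,0,0.78],[0,0,0.78],[0,0,0.78],[0,0,0.78],[0,0,0.78]], grip=[0,0,0,0,0,0,0,0,0,0,0,0])

```text
t: 8.3
eef_pos: [0.482, 0.0132, 0.0891]
orientation: [-180.0, -0.0, 109.9]
force: [-0.4, -0.0, -1.2]
gripper_width: 0.0001
grip_force: 0.0
```

Call:
step_arm(linear=[[0,0,0.001],[0,0,0.001],[0,0,0.001]], angular=[[0,0,0],[0,0,0],[0,0,0]], grip=[0,0,0])

```text
t: 8.55
eef_pos: [0.4822, 0.0132, 0.0884]
orientation: [-180.0, 0.0, 109.8]
force: [0.2, 0.4, 1.2]
gripper_width: 0.0004
grip_force: 0.0
```

Call:
step_arm(linear=[[0,0,0.001],[0,0,0.001],[0,0,0.001]], angular=[[0,0,0],[0,0,0],[0,0,0]], grip=[0,0,0])

```text
t: 8.8
eef_pos: [0.4822, 0.0132, 0.0874]
orientation: [-180.0, -0.0, 109.8]
force: [0.8, -0.2, 0.1]
gripper_width: 0.0009
grip_force: 0.0
```

Call:
step_arm(linear=[[0,0,0.001],[0,0,0.001],[0,0,0.001]], angular=[[0,0,0],[0,0,0],[0,0,0]], grip=[0,0,0])

```text
t: 9.05
eef_pos: [0.4823, 0.0132, 0.0865]
orientation: [180.0, 0.0, 109.8]
force: [-0.4, 0.0, 0.9]
gripper_width: 0.0004
grip_force: 0.5
```

Call:
step_arm(linear=[[0,0,0.001],[0,0,0.001],[0,0,0.001]], angular=[[0,0,0],[0,0,0],[0,0,0]], grip=[0,0,0])

```text
t: 9.3
eef_pos: [0.4823, 0.0132, 0.0855]
orientation: [180.0, 0.0, 109.8]
force: [0.3, 0.1, 1.5]
gripper_width: 0.0007
grip_force: 0.8
```

Call:
step_arm(linear=[[0,0,0.001],[0,0,0.001],[0,0,0.001]], angular=[[0,0,0],[0,0,0],[0,0,0]], grip=[0,0,0])

```text
t: 9.55
eef_pos: [0.4823, 0.0132, 0.0845]
orientation: [180.0, 0.0, 109.8]
force: [0.1, 0.6, 2.5]
gripper_width: 0.0006
grip_force: 1.1
```

It is giving with a soft, rising force, so this is the button. Pressing on.

Call:
step_arm(linear=[[0,0,0.001],[0,0,0.001],[0,0,0.001]], angular=[[0,0,0],[0,0,0],[0,0,0]], grip=[0,0,0])

```text
t: 9.8
eef_pos: [0.4823, 0.0131, 0.0835]
orientation: [180.0, 0.0, 109.8]
force: [0.9, 0.2, 2.3]
gripper_width: 0.0006
grip_force: 1.4
```

Call:
step_arm(linear=[[0,0,0.001],[0,0,0.001],[0,0,0.001]], angular=[[0,0,0],[0,0,0],[0,0,0]], grip=[0,0,0])

```text
t: 10.05
eef_pos: [0.482, 0.0132, 0.0822]
orientation: [-180.0, -0.0, 109.8]
force: [-0.1, 0.5, 0.4]
gripper_width: 0.0002
grip_force: 0.3
```

Run:
```python
from h import *
a=shot('top','t7.png')['frame'].astype(int); b=shot('side','s7.png')['frame'].astype(int)
o=cv2.imread('pics/s6.png').astype(int)
d=abs(b-o).sum(2)>60; print('side diff',d.sum(),d[165:250,275:365].sum(), env.read_state()['force'])
```

```text
side diff 7199 2805 [-0.28563859 -0.15382079  0.81422218]
```

The force dropped suddenly, so the latch probably let go. I'll hold briefly for the swing, then withdraw up and away.

Call:
step_arm(linear=[[0,0,0],[0,0,0],[0,0,0],[0,0,0],[0,0,0],[0,0,-0.005],[0,0,-0.02],[0,0,-0.045],[0,0,-0.08],[0,0,-0.12],[0,0,-0.12],[0,0,-0.12]], angular=[[0,0,0],[0,0,0],[0,0,0],[0,0,0],[0,0,0],[0,0,0],[0,0,0],[0,0,0],[0,0,0],[0,0,0],[0,0,0],[0,0,0]], grip=[0,0,0,0,0,0,0,0,0,0,0,0])

```text
t: 11.15
eef_pos: [0.483, 0.0131, 0.2045]
orientation: [179.8, 0.1, 109.8]
force: [-0.0, -0.8, 0.3]
gripper_width: 0.0003
grip_force: 0.0
```

Run:
```python
from h import *
a=shot('side','s8.png'); b=shot('wrist','w8.png'); print(env.read_state()['force'],env.read_state()['eef_pos'])
cv2.imwrite('pics/c8.png',np.hstack([cv2.resize(a['frame'][120:300,230:410],(400,400),interpolation=cv2.INTER_CUBIC),cv2.resize(b['frame'],(400,300))[:,:].repeat(1,0) if 0 else cv2.copyMakeBorder(cv2.resize(b['frame'],(400,300)),0,100,0,0,0)]))
```

```text
[ 0.08645516 -0.06058708 -0.33708177] [0.48177472 0.01315503 0.20171557]
```

View pics/c8.png

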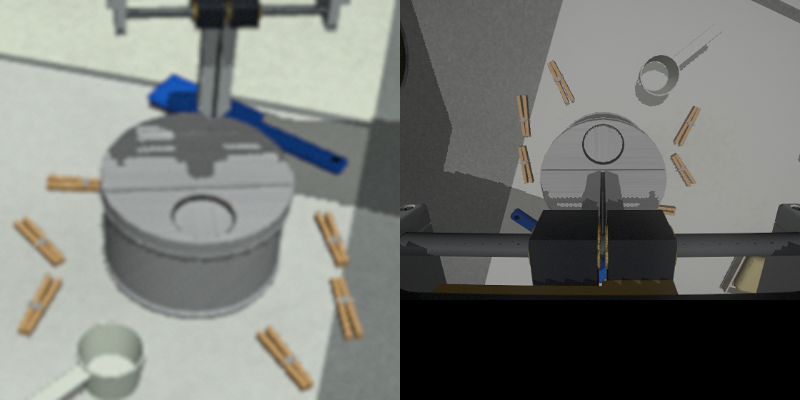

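The flap still looks flush and shut: its front line is unbroken in both views, and the button ring is at (203,215) in the left part. That uses up the picture budget, so I'll compare numerically from here.

Run:
```python
from h import *
G=lambda f:cv2.cvtColor(cv2.imread('pics/'+f),6)
b=shot('top','t8.png')
for n in('flap','release','tin'):
    for c in('side','top'):
        cams.get_image(c)
        for d in cams.silhouettes(c,n)[:2]:
            k=d['mask'];ys,xs=np.nonzero(k);print(n,c,d['confidence'],d['at'],k.sum(),xs.min(),xs.max(),ys.min(),ys.max())
print('side1');print(G('side1.png')[203:232:2,300:344:2]);print('s8');print(G('s8.png')[203:232:2,300:344:2])
p=env.read_state()['eef_pos'];print(p,proj(cams.get_image('side'),p))
print('dif s7 vs s6 row sums, far part of lid', abs(G('s7.png').astype(int)-G('s6.png'))[165:215:5,272:372:8])
```

```text
flap side 0.94 [317.7, 190.6] 1994 275 360 178 206
flap top 0.81 [319.3, 216.0] 775 302 341 206 229
release side 0.68 [319.2, 219.0] 377 308 333 210 227
tin side 0.66 [316.6, 219.2] 6777 274 361 170 263
tin top 0.91 [325.1, 216.4] 1086 281 357 205 229
side1
[[153 152 151 153 150 151 150 150 150 151 152 151 148 150 149 147 149 149
  148 144 146 149]
 [151 148 149 149 147 144 146 148 147 150 154 154 154 154 154 153 153 153
  154 150 151 152]
 [152 152 152 152 153 153 151 142 131 122 121 124 129 138 149 152 154 154
  152 154 154 153]
 [151 152 153 152 152 140 119 124 142 148 148 148 143 125 123 130 148 152
  151 151 153 151]
 [154 152 150 154 136 113 140 157 158 161 158 162 159 160 159 132 109 143
  154 154 154 154]
 [154 153 155 149 115 144 157 157 157 159 160 160 159 157 161 157 132 122
  156 155 156 157]
 [152 151 152 138 120 158 156 157 157 158 158 158 157 154 158 158 156 123
  142 157 154 154]
 [152 152 153 133 127 157 156 154 156 158 156 157 157 153 158 157 156 125
  130 156 156 157]
 [154 154 154 146 127 157 155 154 155 156 157 158 157 153 157 157 156 131
  136 160 158 159]
 [154
[... 1905 characters left out ...]
115 113 115 114 114 113 115
  118 122 119 119]]
[0.48220531 0.01318291 0.20244098] [324.36421932 180.15977474]
dif s7 vs s6 row sums, far part of lid [[  1 170 171  59  31   2  99  22  70  27  13 131 200]
 [  0 158   1   2  57   1  65  58  52  24 172 121  96]
 [  1  66   4  64  24  19  22   7  14  55  80   8 187]
 [  2   5 102 132  63  40  17   7  12  20  17   1 129]
 [  2  32   8  53  40  41  52  22  17  23  18   1  48]
 [  2  72  15  12  76  70  35  15  34   0   1   3  65]
 [  1  72  60  82  41  19   5  11   0   0   1   2   2]
 [  0  68  67  17  45  21   6   6   3  71  65  72   1]
 [  1  69  11  34  25  25  48  36   0  20  69  69   0]
 [  0   2  40  49  26  25  24   6   1   1   1  44   1]]
```

Run:
```python
from h import *
G=lambda f:cv2.cvtColor(cv2.imread('pics/'+f),6).astype(int)
shot('side','s9.png')
print(abs(G('s9.png')-G('s8.png'))[160:240,270:370].max(), env.read_state()['t'])
print(G('s9.png')[205:217:2,300:344:2])
# depth estimate: dark column thickness at col 320 for images
for f in('side1.png','s9.png'): print(f,G(f)[200:220,320],G(f)[196:212,345])
```

```text
28 12.0
[[139 135 138 140 139 137 142 143 142 149 154 153 155 155 154 155 155 157
  156 156 158 159]
 [161 160 161 162 162 162 161 153 137 127 121 125 135 146 159 163 163 162
  161 161 161 163]
 [160 159 160 161 160 149 115  88  73  79  83  86  80  77  99 137 157 161
  161 162 161 159]
 [160 161 161 162 145  85  91 131 154 162 163 164 157 142 102  72 107 155
  164 162 163 162]
 [164 162 164 159 102 108 157 167 168 169 168 170 167 167 166 138  77 119
  164 165 163 165]
 [160 161 162 145 109 160 166 167 166 169 167 169 167 166 171 168 137  89
  151 165 165 163]]
side1.png [151 151 150 152 153 154 144 121 122 148 161 158 159 160 160 158 158 156
 157 157] [154 155 152 152 153 151 151 150 149 151 153 151 153 152 153 155]
s9.png [131 151 157 148 141 154 152 121  75  83 136 163 170 168 167 167 170 168
 167 164] [161 162 158 160 159 154 145 133 142 159 163 161 162 161 162 166]
```

Run:
```python
from h import *
G=lambda f:cv2.cvtColor(cv2.imread('pics/'+f),6).astype(int)
shot('side','s10.png'); shot('wrist','w10.png')
for c in (290,345,352):
    print('col',c)
    for f in('side1.png','s2.png','s4.png','s6.png','s7.png','s8.png','s10.png'): print('%9s'%f,G(f)[194:214,c])
d=abs(G('s10.png')-G('s8.png')); d[:165]=0; print('moved',np.argwhere(d>15)[:10])
a=cams.get_image('side')
# predicted flap edge height by column 345: project edge point at raised heights
C=np.array([.5005,-.0395]);n=np.array([.34,-.94]);B=np.array([.482,.013]);t=np.array([.94,.34])
E0=B+.036*n
for ang in(0,.05,.1,.2,.4,1.25):
    H=B+.114*n
    e=[np.r_[H-n*.078*np.cos(ang)+t*s,.11+.078*np.sin(ang)] for s in(-.06,0,.06)]
    print(ang,[proj(a,x).round(1) for x in e])
```

```text
col 290
side1.png [155 156 156 154 153 152 151 153 153 154 151 151 150 152 151 152 152 150
 152 153]
   s2.png [172 174 174 172 170 159 133 108 100 102 101 101  98 101 101 101  98  99
 101 100]
   s4.png [171 176 175 172 171 169 160 135 110 102 101 100 100  99 100 100 101 101
 101 104]
   s6.png [117 136 158 169 173 170 169 167 149 119 102  99 100 101 101  99 101 101
 102 103]
   s7.png [107 108 109 106 102 100 100 102 102 102  94  95 103 108 108 125 153 169
 172 172]
   s8.png [163 163 163 161 159 158 159 160 161 157 144 135 148 159 160 159 159 160
 161 161]
  s10.png [163 163 164 162 158 157 159 160 160 157 145 134 147 160 162 159 159 160
 158 162]
col 345
side1.png [153 153 154 155 152 152 153 151 151 150 149 151 153 151 153 152 153 155
 157 156]
   s2.png [102 102 119 148 167 169 169 168 168 166 165 168 172 169 169 169 170 172
 174 172]
   s4.png [102 100 104 121 150 166 171 170 169 167 165 170 172 171 172 169 171 173
 174 175]
   s6.png [103 102  99 105 127 156 169 169 169 168 167 168 171 171 171 170 170 173
 176 174]
   s7.png [102 103 104 101 101 101 101  99 107 126 147 145 12
[... 737 characters left out ...]
 138 154 165 163 161 161 162 162 164
 164 164]
  s10.png [161 161 161 160 160 160 158 157 146 139 153 164 162 163 162 161 161 164
 164 164]
moved [[165 319]
 [166 319]
 [166 327]
 [167 319]
 [168 318]
 [168 319]
 [168 320]
 [168 327]
 [169 319]
 [169 333]]
0 [array([348.7, 202.8]), array([319.4, 203.8]), array([290. , 204.8])]
0.05 [array([348.9, 201.4]), array([319.5, 202.3]), array([290. , 203.3])]
0.1 [array([349. , 199.8]), array([319.6, 200.8]), array([290. , 201.8])]
0.2 [array([349.3, 196.6]), array([319.8, 197.6]), array([290. , 198.6])]
0.4 [array([349.7, 189.6]), array([320. , 190.5]), array([290. , 191.5])]
1.25 [array([348.2, 157.8]), array([318.6, 158.6]), array([288.7, 159.5])]
```

The button now sits deeper and a dark line marks the flap edge, but the flap isn't up. I'll press again and go on to the stop.

Call:
step_arm(linear=[[0,0,0.04],[0,0,0.075],[0,0,0.1],[0,0,0.11],[0,0,0.115],[0,0,0.116],[0,0,0.116],[0,0,0.116]], angular=[[0,0,0],[0,0,0],[0,0,0],[0,0,0],[0,0,0],[0,0,0],[0,0,0],[0,0,0]], grip=[0,0,0,0,0,0,0,0])

```text
t: 12.82
eef_pos: [0.483, 0.0131, 0.0879]
orientation: [179.9, 0.1, 109.8]
force: [-0.3, 0.8, 0.3]
gripper_width: 0.0002
grip_force: 0.0
```

Call:
step_arm(linear=[[0,0,0.001],[0,0,0.002],[0,0,0.002],[0,0,0.002]], angular=[[0,0,0],[0,0,0],[0,0,0],[0,0,0]], grip=[0,0,0,0])

```text
t: 13.15
eef_pos: [0.4823, 0.0132, 0.0846]
orientation: [180.0, 0.0, 109.8]
force: [-0.0, -0.0, 0.5]
gripper_width: 0.0007
grip_force: 0.0
```

Call:
step_arm(linear=[[0,0,0.001],[0,0,0.002],[0,0,0.002],[0,0,0.002]], angular=[[0,0,0],[0,0,0],[0,0,0],[0,0,0]], grip=[0,0,0,0])

```text
t: 13.48
eef_pos: [0.4822, 0.0132, 0.0824]
orientation: [-180.0, -0.0, 109.8]
force: [0.2, -0.1, 0.1]
gripper_width: 0.0
grip_force: 0.0
```

Call:
step_arm(linear=[[0,0,0.001],[0,0,0.001],[0,0,0.001]], angular=[[0,0,0],[0,0,0],[0,0,0]], grip=[0,0,0])

```text
t: 13.73
eef_pos: [0.4822, 0.0132, 0.0816]
orientation: [180.0, 0.0, 109.8]
force: [-1.5, -0.2, 3.7]
gripper_width: 0.0006
grip_force: 1.9
```

Call:
step_arm(linear=[[0,0,0.001],[0,0,0.001],[0,0,0.001]], angular=[[0,0,0],[0,0,0],[0,0,0]], grip=[0,0,0])

```text
t: 13.98
eef_pos: [0.4823, 0.0131, 0.0807]
orientation: [180.0, 0.0, 109.8]
force: [-2.6, 0.9, 6.1]
gripper_width: 0.0004
grip_force: 3.1
```

Call:
step_arm(linear=[[0,0,0.001],[0,0,0.001],[0,0,0.001]], angular=[[0,0,0],[0,0,0],[0,0,0]], grip=[0,0,0])

```text
t: 14.23
eef_pos: [0.4824, 0.0132, 0.0804]
orientation: [180.0, 0.0, 109.8]
force: [-6.1, -0.4, 16.3]
gripper_width: 0.0005
grip_force: 8.2
```

It has reached the stop (16 N). Checking the flap with the network.

Run:
```python
from h import *
G=lambda f:cv2.cvtColor(cv2.imread('pics/'+f),6).astype(int)
for i in range(2):
  for c in('side','top'):
    shot(c,f'{c}11.png')
    for n in('flap','release'):
      for d in cams.silhouettes(c,n)[:2]:
        k=d['mask'];ys,xs=np.nonzero(k);print(n,c,d['confidence'],d['at'],k.sum(),xs.min(),xs.max(),ys.min(),ys.max())
print(env.read_state()['force'],env.read_state()['t'])
for c in(290,345,352): print(G('side11.png')[150:214,c])
```

```text
release side 0.7 [320.2, 222.8] 180 309 333 213 227
release side 0.51 [384.3, 259.3] 209 379 392 245 272
flap top 0.55 [350.3, 241.5] 818 324 363 198 294
flap side 0.66 [307.7, 180.5] 169 292 348 163 182
release side 0.62 [316.6, 221.8] 172 309 333 213 227
release side 0.35 [385.6, 258.1] 200 379 391 245 271
flap top 0.93 [346.4, 235.9] 802 324 363 198 293
[-5.91963031 -0.26363806 17.42583992] 14.8333
[219 219 213 184 132  77  44  40  41  41  40  42  42  42  42  41  38  41
  40  42  43  41  42  42  43  45  40  34  28  34  60  82  87  75  84  97
  83  85 106 115 117 116 116 118 118 120 118 116 114 112 108 105 103 101
  95  95 102 107 103 106 131 162 172 174]
[ 96 113 117 109 104 113 123 114  85  71  79  93  99  98 104 138 172 158
 139 128  97  55  29  27  41  61  75  78  79  78  77  80  98 109  92  69
  67  74  77  77  75  76  75  77  78  76  76  75  78  77  77  75  79 111
 149 152 123 107 131 162 173 175 177 176]
[118 119 114 109 104 103  99  86  68  57  56  53  47  42  39  52  59  56
  53  51  46  36  28  29  48  80  99  93  77  57  53  72  96 105  87  67
  66  70  74  79  79  78  71  68  69  71  71  71  69  67  68  68  68  82
 100 104 103 115 142 165 173 175 176 176]
```

The flap silhouette now covers only the hinge side (columns 324–363 in the top view), so it has swung up. I'll withdraw up and away from it (tool +x).

Call:
step_arm(linear=[[0,0,-0.003],[0,0,-0.008],[0.004,0,-0.016],[0.015,0,-0.03],[0.035,0,-0.05],[0.06,0,-0.075],[0.09,0,-0.1],[0.12,0,-0.115],[0.14,0,-0.12],[0.14,0,-0.12],[0.14,0,-0.12]], angular=[[0,0,0],[0,0,0],[0,0,0],[0,0,0],[0,0,0],[0,0,0],[0,0,0],[0,0,0],[0,0,0],[0,0,0],[0,0,0]], grip=[0,0,0,0,0,0,0,0,0,0,0])

```text
t: 15.75
eef_pos: [0.4345, 0.1456, 0.1999]
orientation: [180.0, 0.0, 109.9]
force: [-0.4, -0.7, 0.4]
gripper_width: 0.0005
grip_force: 0.0
```

Run:
```python
from h import *
for c in('side','top'):
    shot(c,f'{c}12.png')
    for n in('flap','release','tin','scoop'):
      for d in cams.silhouettes(c,n)[:1]:
        k=d['mask'];ys,xs=np.nonzero(k);print(n,c,d['confidence'],d['at'],k.sum(),xs.min(),xs.max(),ys.min(),ys.max())
s=env.read_state();print(s['force'],s['t'],s['eef_pos'])
G=lambda f:cv2.cvtColor(cv2.imread('pics/'+f),6).astype(int)
print(G('side12.png')[140:230:4,266:374:6])
```

```text
flap side 0.66 [308.7, 175.6] 230 275 324 162 181
release side 0.72 [317.3, 217.9] 325 309 328 208 227
tin side 0.91 [307.8, 224.9] 5009 275 361 161 263
scoop side 0.62 [278.9, 282.6] 1135 234 295 265 311
flap top 0.69 [344.5, 246.3] 980 324 363 197 294
release top 0.6 [290.6, 262.2] 671 277 305 249 278
tin top 0.86 [319.8, 252.8] 7730 271 368 197 303
scoop top 0.91 [225.6, 232.2] 1040 185 246 208 252
[-0.11374203 -0.29031368  0.02923125] 16.25 [0.43491332 0.14463192 0.19933005]
[[222 221 222 221 221 223 221 222 224 221 222  84  15  12  12   3  21  96]
 [221 221 221 142 131 159 223 220 221 220 221  97  85 106  87  96 136 141]
 [222 224 187  41  47  38 140 135 122 108  89  99 108 137 136 134 128 125]
 [144 144 144  60  41  42  29  28  21  21  14  27 103 104 104 103 100  73]
 [218 218 185  43  40  42  56 103  68  69  33  23 116 107 108 100 101  99]
 [213 218 166  43  41  42  65  82  72  70  52  28 138 141 137 143 163 175]
 [214 216  81  71  40  41  59  54  52  52  37  43 139 140 140 139 140 139]
 [214 215  83  42  55  41  43  46  43  39  40  32  39  45  38  38  38  30]
 [214 214  88  4
[... 409 characters left out ...]
 36  75  38  39 143  76]
 [212 216 126 108 122 125 123  92  91  89  89  83 101 101  85  78 203 209]
 [175 184 109 111 119 122 123  90  89  88  89  86  96 101  75  63 185 205]
 [127 134 115 112 120 125 129 101  98  85  95  90  90 103 165 158 116 125]
 [210 209 159 175 174 174 175 109  90  87  85 125  86 131 169 162 120 126]
 [208 208  95 173 167 175 175  86 108 108 107 135  90 139 105 105 127 128]
 [205 208  99  92 103 154 160  85 107 107 105 138  69 139 106 101 127 128]
 [206 208  67  77 101 103 104  90 105 109 104 141  70 141 107  98 127 128]
 [204 203  76  75  79 121 173 142 104 105 103 140  76 135  97  96 128 127]
 [203 203  77  74  78  99 120 147 144 107 103 142  98 125  94 114 128 126]]
```

Run:
```python
from h import *
a=cams.get_image('top'); m=cams.silhouettes('top','flap')[0]['mask']
B=np.array([.482,.013]);n=np.array([.34,-.94]);t=np.array([.94,.34])
print('mask cols by row',[(r,np.nonzero(m[r])[0][[0,-1]]) for r in range(200,292,15) if m[r].any()])
for ang in(0,.6,1.25):
    print(ang,[proj(a,np.r_[B+.114*n-n*.078*np.cos(ang)+t*s,.11+.078*np.sin(ang)]).round() for s in(-.05,0,.05)])
A=cv2.imread('pics/top1.png').astype(int);C=cv2.imread('pics/top12.png').astype(int)
for f in(A,C):  # orange pegs / blue brush centroids
    for lab,k in(('peg',(f[...,2]-f[...,0])>60),('brush',(f[...,0]-f[...,2])>60)):
        k[:160]=0; nn,_,st,ce=cv2.connectedComponentsWithStats(k.astype('uint8')); print(lab,[tuple(ce[i].round(1)) for i in range(1,nn) if st[i,4]>30])
```

```text
mask cols by row []
0 [array([319., 283.]), array([309., 257.]), array([300., 232.])]
0.6 [array([329., 282.]), array([319., 254.]), array([309., 227.])]
1.25 [array([353., 275.]), array([342., 246.]), array([332., 218.])]
peg []
brush [(np.float64(418.0), np.float64(251.3))]
peg []
brush [(np.float64(417.9), np.float64(251.7))]
```

Run:
```python
from h import *
for i in range(2):
    cams.get_image('top')
    for d in cams.silhouettes('top','flap'):
        m=d['mask']; print(round(d['confidence'],2),d['at'],[(r,*np.nonzero(m[r])[0][[0,-1]]) for r in range(200,292,15) if m[r].any()])
for f in('top1.png','top12.png'):
    f=cv2.imread('pics/'+f).astype(int); k=(f[...,2]-f[...,0])>30; k[:160]=0
    nn,_,st,ce=cv2.connectedComponentsWithStats(k.astype('uint8')); print([ce[i].round(1).tolist() for i in range(1,nn) if st[i,4]>40])
```

```text
0.57 [345.5, 243.5] [(200, np.int64(324), np.int64(330)), (215, np.int64(329), np.int64(339)), (230, np.int64(335), np.int64(344)), (245, np.int64(335), np.int64(351)), (260, np.int64(346), np.int64(355)), (275, np.int64(352), np.int64(361)), (290, np.int64(357), np.int64(363))]
0.56 [345.8, 245.2] [(200, np.int64(324), np.int64(330)), (215, np.int64(329), np.int64(338)), (230, np.int64(335), np.int64(344)), (245, np.int64(335), np.int64(351)), (260, np.int64(346), np.int64(355)), (275, np.int64(352), np.int64(361)), (290, np.int64(357), np.int64(363))]
[[304.0, 176.8], [342.0, 181.5], [293.6, 190.8], [251.4, 195.4], [268.6, 196.8], [345.7, 198.7], [267.7, 303.5], [270.5, 307.0], [351.8, 317.6], [255.4, 319.1], [335.0, 325.7], [311.3, 329.7], [293.9, 336.7]]
[[303.9, 176.8], [342.0, 181.4], [293.7, 190.7], [251.6, 195.3], [268.6, 196.7], [345.8, 198.6], [325.4, 256.6], [310.2, 243.2], [267.4, 304.0], [270.4, 307.1], [255.4, 319.1], [335.1, 325.8], [311.5, 329.7], [294.0, 336.6]]
```

The flap edge matches the fully open prediction (342,246), pegs now show inside the tin at (310–325, 243–257), and the bystanders haven't moved. Handing in.

```bash
python3 -c "
from plant import env
print(env.job_done())"
```

```text
the job is handed in; nothing more can be done
None
```

The button was found and pressed to its stop (the first press didn't open the flap, the second did), the flap stands open, the hand is clear, and the job was handed in just after 16 s of robot time, with no verdict returned; the pegs and brush measured unmoved, the scoop was only detected, not compared.

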